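# Level the yarn balance by its foot screws

## Robot

A 7-joint arm with a two-finger parallel gripper is mounted at the origin on the work surface. World frame = base frame: x ahead of the robot, y to its left, z up, the work surface at z = 0. Lengths are in m, angles in rad, forces in N, time in s.
With the tool pointing down it reaches from about 0.425 to 0.925 m from the base axis. Payload 6.8 kg.
Tool frame: the origin (TCP) lies between the finger pads; the fingertips stand 17 mm ahead of it and the grasp point (between the pads) lies 2 mm behind it; z points along the fingers, y is the direction in which the jaws open and shut (so a half turn about z gives the same grasp; the last joint's range is limited). The gripper opens to 85 mm and grips with 20 to 120 N. Pads are 22 mm wide; open, the fingers measure 114 mm over their backs; the gripper's body (76 mm by 85 mm) begins 54 mm behind the grasp point. The pads swing forward as they close: fully open they stand 13 mm farther back than shut.
Start: joints at [1.182, 0.477, 0.022, 1.555, -0.011, 1.109, -0.083], TCP at [0.187, -0.649, 0.227] pointing down, gripper open.
Joint ranges: [-2.96, 2.96], [-0.34, 2.1], [-1.41, 1.46], [0.24, 2.44], [-1.37, 4.51], [0.17, 1.92], [-2.96, 2.96]. Speed limits (rad/s): [2.39, 2.39, 3.14, 3.14, 3.14, 3.14, 3.14].

## Interface

Orientations are given as a unit quaternion [w, x, y, z].
In Python, from station import bot gives the robot as it stands. The module is installed in compiled form; this text tells all that it offers.
- The arm moves only by the tool carry_out, never from a script. Its argument "moves" is a list of rows, each a list of 3 entries, a list of its own where there are three numbers: the turn, a rotation vector about the tool's x, y, z in degrees, then the shift along the tool's x, y, z in cm, then the finger opening in cm, from 0 to 8.54. A call has 1 to 5 rows; each row is the pose to reach, as a shift and turn from the pose commanded when the call began, along the tool's axes at that moment; what a row does not reach only later rows make up. A row lasts 1/8 s, in which the tool goes at most 62.5 mm and 10.7 degrees, less where a joint would pass 70% of its speed; a pose out of reach is approached as far as the arm can. A call with a gripper value outside its range is refused whole. The fingers move at their own pace and stop on an object; "newtons" is the grip in N (left out, the last holds). Time passes only in rows, so rows that repeat a pose let the fingers close. It gives the time, the measured TCP pose, the force and the opening at its end, in the units of the state.
- bot.get_obs(): the state, without advancing time (a new reading comes with each control period).
- bot.read_camera(name): name is "scene" or "side" or "wrist"; returns the picture (384x512x3 uint8, red, green, blue); there is no depth.
- bot.camera_info(name): a dict with "vertical_fov" (degrees; the focal length in pixels is half the picture's height over the tangent of half this angle, whatever the lens; pixels are square), "cx", "cy" (the principal point, pixels), "position" and "attitude" of the camera in the world. Camera axes: x right, y up, looking along -z (the intrinsics and any distortion apply to the point x, -y, -z); pixel columns grow to the right and rows downward; lengths in m; the calibration is good to about 2 mm. The wrist camera is an equidistant fisheye: a pixel r from the principal point sees the ray r / f radians off the axis. A picture is of the moment at which its call begins: read the wrist's pose just before it. camera_info takes no time and is no camera call; for the wrist camera it gives the pose at the moment of the call.
- bot.hand_in(): hands the job in, once; it reports no verdict.
Trained networks look in the newest picture that a camera, given by its name, has taken for a name from the list of things; names that differ only in an ending like _2 or _b are one class to them, and where a whole thing is asked for, a point or a joint stands for the part that bears it (a point fixed in the world has none). Each returns a list of dicts, best first, with "score" (0 to 1); they miss things now and then, are a little off and sometimes report something else, mostly with a low value. They report only what shows in the picture. A call takes as long as a camera call.
- bot.silhouettes(label, camera): "region" (384x512 bool, what is visible of it) and "location" ([column, row] in pixels, amid what is visible of it).
The state is a dict: "t": time; "q": joint angles; "joint_vel": joint speeds; "joint_torque": joint torques, N m; "eef_pos": TCP position; "tool_rot": TCP orientation; "contact_force": force on the tool from outside, world axes, zero at the start; "torque": the same for the moment, N m; "gripper_width": opening from 0.0 (shut) to 1.0 (fully open).
Only numpy, scipy, OpenCV 4.12 (cv2) and the standard library are available. Lean on these libraries where they do the work, as an engineer would, in place of code of your own. Each camera call takes 0.05 s, during which the arm holds its last target. There are 200 camera calls.

## Task

The white yarn balance stands out of level: turn its two front foot screws by their round thumb wheels, regrasping as needed, until the bubble lies wholly inside the small black ring at the middle of the vial, then let go and take the gripper clear. Work gently: do not lean on the vial or on the weighing pan, and leave the cones and other things around the balance undisturbed.

Things in the scene. Friction and masses are not known exactly. Their poses are not given: they have to be found in the camera images.
- balance: The balance, fixed: a white deck 230 mm deep (x), 290 wide (y), upper face 42 mm above the table, on three feet. Origin on the table under the deck's middle; +x to its back, +y to its left, z up. Front feet at (-85, +115) and (-85, -115) mm are screws with thumb wheels above the deck; the rear foot at (+85, 0) is fixed. The deck tilts by under 2 degrees.
- grip_left (a point): Middle of the left thumb wheel, on its upright axis, 66 mm above the table: black ribbed disc, 36 mm across, 20 high (56 to 76 mm above the table), on a thin stem, over 40 mm free all round; grip it across from above at any angle. Clockwise seen from above raises its corner. Stiff (0.1 N m), stays where left, no stop within the range needed. Starts up to 2.2 rad off level, either way.
- grip_right (a point): Middle of the right thumb wheel (at -115 mm in the balance's y), the same in every way as the left one; clockwise raises its corner, which starts too low by 0.9 to 2.2 rad of turning.
- vial: Round vial 61 mm across, rim 51 mm above the table, on the deck at (-75, 0) mm in the balance's frame, between the wheels. Origin at its middle, 42 mm above the table. A thin black ring of 8 mm radius is drawn about its middle on the pale floor. Must not be pressed with more than 3 N.
- bubble: Bubble in the vial, a white disc of 5.5 mm radius. Origin on its axis, 42 mm above the table. It runs to the high side: each radian of clockwise turn of the left wheel moves it about 5.5 mm along (-0.560, +0.828) in the balance's x, y, of the right wheel 5.5 mm along (-0.560, -0.828); the two add. Level when its x, y are the vial's; the ring leaves 2.5 mm all round.
- pan: Steel weighing pan, 126 mm across, top 55 mm above the table, centred at (+22, 0) mm in the balance's frame. Origin under its middle. Must not be pressed with more than 3 N.
- cone_large: Bystander: cream yarn cone, 100 mm across, 170 mm high, standing to the left of the balance. Origin under its middle.
- cone_small: Bystander: grey yarn cone, 80 mm across, 140 mm high, standing to the right of the balance. Origin under its middle.
- spool: Bystander: wooden spool, 30 mm across, 38 mm high, standing in front of the balance. Origin under its middle.
- latch_tool: Bystander: hand tool with a wooden handle, 150 mm long, lying in front of the balance along its own x. Origin under its middle.
- weight: Bystander: steel check weight, 38 mm across, 48 mm high, standing beside the deck's right edge. Origin under its middle.
- flask: Bystander: dark steel drinking flask, 68 mm across, 230 mm high. Origin under its middle.
- rule: Bystander: steel rule, 300 x 30 x 5 mm, lying flat. Origin under its middle.

How it is judged:
At the end, for the whole second after the job is handed in: The balance is level: the bubble lies at rest inside the vial's ring (its middle within 2.5 mm of the vial's centre) (horizontal distance between bubble and vial below 0.0025 m and linear speed of bubble below 0.003 m/s); the robot touches nothing.
It fails at once if the vial is pressed with more than 3 N (contact force between any of the fingers, the arm and vial above 3 N).
It fails at once if the weighing pan is pressed with more than 3 N (contact force between any of the fingers, the arm and pan above 3 N).
It fails at once if a bystander is moved by more than 20 mm (distance of any of cone_large, cone_small, spool, latch_tool, weight, flask, rule from where it was at the start of the episode above 0.02 m).
It also fails if it takes over 48 s, if anything falls off the work surface, if the arm or the gripper's body presses on something with over 40 N, if the wrist force passes 120 N, or if a joint passes its speed limit or range.

## Working session

There is one attempt and no reset: what is moved stays moved. The work goes in short steps, Python scripts to look and compute and a tool call to move; the robot and the scene stay as the last step left them, time stands still between calls to the robot, and variables do not carry over. Pictures are saved under pics/ and viewed, about 8 in all and at most 12, crops included, and the job is handed in when it is done.

Besides the shell and the picture viewer there is one more tool, called as name(argument=value, ...), one argument or row to a line, values as JSON. carry_out: Moves the arm, as the interface text tells. Its arguments: {"type":"object","properties":{"moves":{"type":"array"},"newtons":{"type":"number"}},"required":["moves"]}

```bash
mkdir -p pics
cat > h.py <<'E'
import numpy as np, cv2
from station import bot
from scipy.spatial.transform import Rotation as R
def Rq(q): return R.from_quat([q[1],q[2],q[3],q[0]])
def ray(ci,px,name):
    att=np.array(ci['attitude'],float)
    M=att if att.shape==(3,3) else Rq(att).as_matrix()
    f=192/np.tan(np.radians(ci['vertical_fov'])/2)
    u,v=px[0]-ci['cx'],px[1]-ci['cy']
    if name=='wrist':
        r=np.hypot(u,v)+1e-9;th=r/f;d=np.array([np.sin(th)*u/r,-np.sin(th)*v/r,-np.cos(th)])
    else: d=np.array([u/f,-v/f,-1])
    return np.array(ci['position']),M@d
def at_z(ci,px,name,z):
    p,d=ray(ci,px,name);return p+d*(z-p[2])/d[2]
def snap(name,fn):
    ci=bot.camera_info(name);im=bot.read_camera(name)
    if fn: cv2.imwrite('pics/'+fn,cv2.cvtColor(im,cv2.COLOR_RGB2BGR))
    return ci,im
def find(l,name,ci,z,n=2):
    out=[]
    for s in bot.silhouettes(l,name)[:n]:
        out.append((round(s['score'],2),np.round(s['location']),np.round(at_z(ci,s['location'],name,z),4)[:2]))
    return out
E
python3 - <<'E'
from h import *
for n in ['scene','side']:
    ci,im=snap(n,n+'0.png');print(n,ci)
    for l,z in [('grip_left',.066),('vial',.051),('bubble',.042),('pan',.055),('balance',.042),('cone_large',.08),('cone_small',.07),('flask',.11)]:
        print(l,find(l,n,ci,z))
a=cv2.imread('pics/scene0.png');b=cv2.imread('pics/side0.png')
cv2.imwrite('pics/both.png',cv2.resize(np.hstack([a,b]),(1024,384))) 
o=bot.get_obs();print(o)
E
```

```text
scene {'vertical_fov': 51.16089651949167, 'cx': 252.35301642216973, 'cy': 195.77355917409574, 'position': array([1.20322406, 0.41454471, 0.94480342]), 'attitude': array([0.43592174, 0.1641761 , 0.30761756, 0.82969264])}
grip_left []
vial [(0.6, array([286., 206.]), array([0.5407, 0.0806]))]
bubble [(0.5, array([280., 178.]), array([0.4489, 0.0061]))]
pan [(0.93, array([256., 222.]), array([0.6412, 0.0465])), (0.72, array([213., 194.]), array([ 0.6284, -0.1159]))]
balance [(0.83, array([263., 222.]), array([0.6224, 0.0571]))]
cone_large [(0.88, array([320., 282.]), array([0.7189, 0.2848]))]
cone_small [(0.7, array([322., 283.]), array([0.7126, 0.2882])), (0.64, array([200., 168.]), array([ 0.5785, -0.2062]))]
flask [(0.86, array([139., 133.]), array([ 0.5941, -0.4364]))]
side {'vertical_fov': 51.70362396864553, 'cx': 255.8905385185898, 'cy': 192.54237657244946, 'position': array([0.03975622, 0.88415665, 0.85554472]), 'attitude': array([-0.2407414 , -0.11759476,  0.43090455,  0.86170547])}
grip_left [(0.97, array([237., 211.]), array([0.581 , 0.0945]))]
vial [(0.79, array([251., 216.])
[... 485 characters left out ...]
[ 1.18187669,  0.4769877 ,  0.0223955 ,  1.55541433, -0.01150144,
        1.10930232, -0.08309564]), 'joint_vel': array([ 5.48404283e-04, -3.54469960e-05, -4.67213105e-04,  8.77937694e-04,
       -4.14411744e-04,  1.90549153e-03, -1.07531463e-03]), 'joint_torque': array([ 7.02729321e-04, -5.96323299e+01,  1.60636973e+00, -2.81549656e+01,
        1.24661549e-02,  1.23604499e-03,  4.58694876e-05]), 'eef_pos': array([ 0.18708303, -0.64856501,  0.22731001]), 'tool_rot': array([6.32655471e-06, 9.90159673e-01, 1.39942209e-01, 1.01991528e-05]), 'contact_force': array([-0.0490044 ,  0.40401883,  0.85361942]), 'torque': array([0.00795503, 0.04220665, 0.01023583]), 'gripper_width': 1.0015770985875203}
```

View pics/scene0.png

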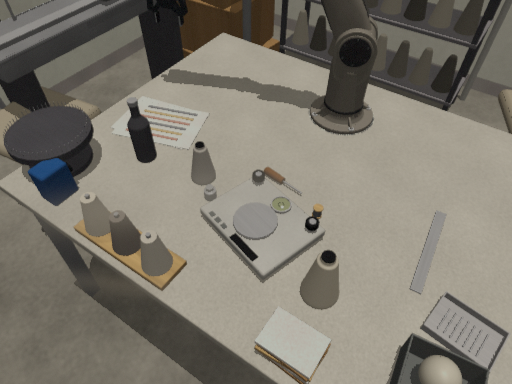

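The scene shows the balance with the left wheel at about (312,223), the right wheel at (258,176) and the vial at (281,204). The spool is close beside the left wheel. I'll crop both views in more detail.

Run:
```python
from h import *
ci=bot.camera_info('scene')
for px in [(312,223),(258,175)]: print(at_z(ci,px,'scene',.07))
for px in [(281,204)]: print(at_z(ci,px,'scene',.047))
print(at_z(ci,(256,222),'scene',.055))
print('spool',at_z(ci,(318,211),'scene',.03))
a=cv2.imread('pics/scene0.png')[150:270,190:340];b=cv2.imread('pics/side0.png')[150:270,160:310]
cv2.imwrite('pics/c.png',np.hstack([cv2.resize(x,None,fx=2.65,fy=2.65,interpolation=2) for x in (a,b)]))
```

```text
[0.56665121 0.17907452 0.07      ]
[ 0.50036849 -0.04289419  0.07      ]
[0.54055764 0.065181   0.047     ]
[0.64112194 0.04543691 0.055     ]
spool [0.48909164 0.16147366 0.03      ]
```

View pics/c.png

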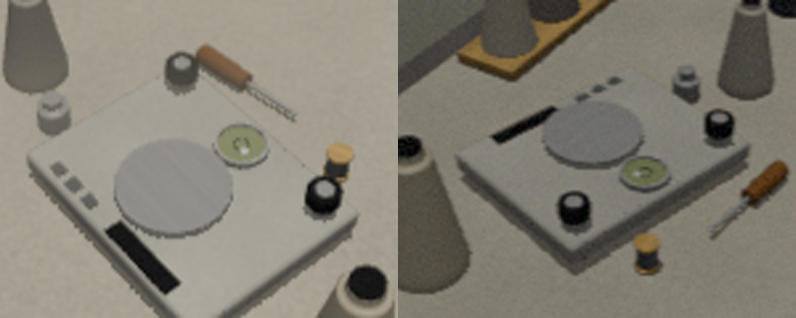

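carry_out(
  moves=[
    [[0, 0, 0], [46.9, -49.6, 0], 6],
    [[0, 0, 0], [46.9, -49.6, 0], 6],
    [[0, 0, 0], [46.9, -49.6, 0], 6],
    [[0, 0, 0], [46.9, -49.6, 0], 6],
    [[0, 0, 0], [46.9, -49.6, 0], 6],
  ],
  newtons=40,
)

```text
t: 1.52
eef_pos: [0.3313, -0.3692, 0.2277]
tool_rot: [0.0, 0.99, 0.14, 0.0]
contact_force: [1.9, 0.3, -0.2]
gripper_width: 0.703
```

carry_out(
  moves=[
    [[0, 0, 0], [25.3, -26.7, 0], 6],
    [[0, 0, 0], [25.3, -26.7, 0], 6],
    [[0, 0, 0], [25.3, -26.7, 0], 6],
    [[0, 0, 0], [25.3, -26.7, 0], 6],
    [[0, 0, 0], [25.3, -26.7, 0], 6],
  ],
)

```text
t: 2.15
eef_pos: [0.475, -0.0917, 0.2278]
tool_rot: [0.0, 0.99, 0.14, 0.001]
contact_force: [1.0, -0.5, 0.8]
gripper_width: 0.701
```

```bash
cat >> h.py <<'E'
def info():
    o=bot.get_obs();Rm=Rq(o['tool_rot']);x=Rm.as_matrix()[:,0]
    print('t',round(o['t'],2),'p',np.round(o['eef_pos'],4),'q',np.round(o['q'],2),'yaw',round(np.degrees(np.arctan2(x[1],x[0])),1),'F',np.round(o['contact_force'],1),'w',round(o['gripper_width'],3))
    return o,Rm
def shift(tgt):
    o,Rm=info();print('tool shift cm',np.round(100*Rm.inv().apply(np.array(tgt)-o['eef_pos']),2))
E
python3 - <<'E'
from h import *
info();ci,im=snap('wrist','w1.png');print(ci)
for l,z in [('grip_left',.07),('vial',.045),('bubble',.042),('pan',.055)]: print(l,find(l,'wrist',ci,z,3))
E
```

```text
t 2.15 p [ 0.475  -0.0917  0.2278] q [ 0.38  0.18 -0.36  1.98  0.08  0.99 -1.3 ] yaw 16.1 F [ 1.  -0.5  0.8] w 0.701
{'vertical_fov': 65.70646984690485, 'cx': 253.4374097461222, 'cy': 191.0103521224421, 'position': array([ 0.54369068, -0.07149744,  0.37593494]), 'attitude': array([ 0.79102872, -0.11257927,  0.08395635, -0.59544169])}
grip_left [(0.86, array([190.,  57.]), array([0.5777, 0.0055])), (0.63, array([ 75., 114.]), array([0.4909, 0.1267])), (0.2, array([495., 168.]), array([ 0.5806, -0.4022]))]
vial [(0.74, array([139.,  83.]), array([0.5396, 0.064 ]))]
bubble [(0.15, array([ 73., 113.]), array([0.4867, 0.1486]))]
pan [(0.93, array([180.,  24.]), array([0.6135, 0.0309]))]
```

View pics/w1.png

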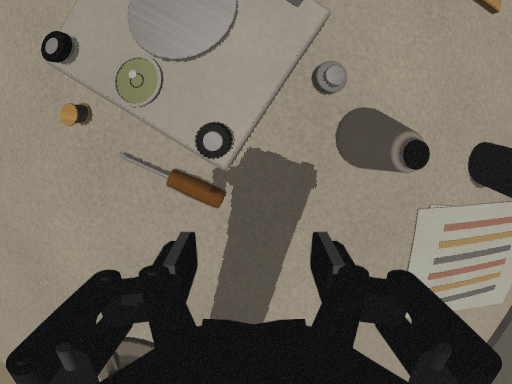

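Run:
```python
from h import *
ci=bot.camera_info('wrist');im=cv2.imread('pics/w1.png')
for n,px,z in [('R',(213,140),.076),('L',(58,46),.076),('vial',(138,81),.047),('ring',(137,81),.042),('bub',(132,74),.042)]: print(n,at_z(ci,px,'wrist',z))
cv2.imwrite('pics/z.png',cv2.resize(im[50:112,105:170],None,fx=9,fy=9,interpolation=cv2.INTER_CUBIC))
```

```text
R [ 0.49955924 -0.04367659  0.076     ]
L [0.56410466 0.16701412 0.076     ]
vial [0.53995142 0.06205694 0.047     ]
ring [0.53966822 0.06538287 0.042     ]
bub [0.54655666 0.07398105 0.042     ]
```

View pics/z.png

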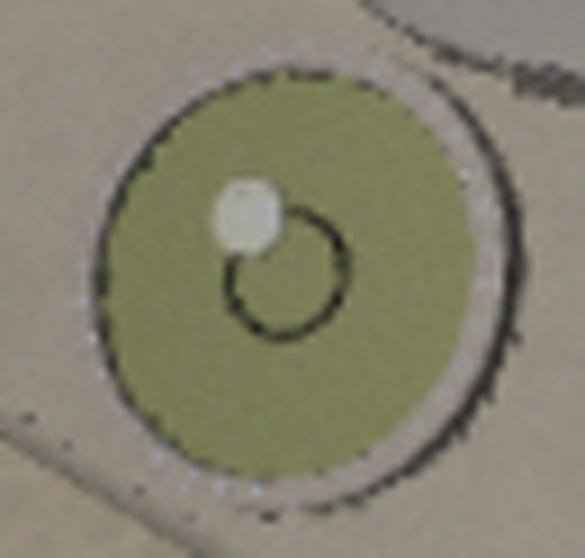

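```bash
cat >> h.py <<'E'
X=np.array([.958,-.286]);Y=np.array([.286,.958])
def need(ci,ring,bub):
    a=at_z(ci,ring,'wrist',.042)[:2];b=at_z(ci,bub,'wrist',.042)[:2];d=(b-a)*1000
    e=np.array([d@X,d@Y]);A=5.5*np.array([[-.56,-.56],[.828,-.828]])
    print('ring',a,'off mm',e,np.hypot(*e),'turn cw deg L,R',np.degrees(np.linalg.solve(A,-e)))
E
python3 - <<'E'
from h import *
ci=bot.camera_info('wrist');need(ci,(136.8,80.2),(132.4,73.8))
shift([.500,-.0433,.15]);shift([.500,-.0433,.068])
E
```

```text
ring [0.54053834 0.06588768] off mm [3.88842641 9.13864536] 9.931500333928863 turn cw deg L,R [-21.32128424  93.65583685]
t 2.4 p [ 0.4738 -0.0938  0.2272] q [ 0.38  0.18 -0.36  1.98  0.08  0.99 -1.3 ] yaw 16.1 F [ 0.3 -0.7  0.2] w 0.7
tool shift cm [ 3.92 -4.13  7.72]
t 2.4 p [ 0.4738 -0.0938  0.2272] q [ 0.38  0.18 -0.36  1.98  0.08  0.99 -1.3 ] yaw 16.1 F [ 0.3 -0.7  0.2] w 0.7
tool shift cm [ 3.92 -4.14 15.92]
```

carry_out(
  moves=[
    [[0, 0, -10], [1.5, -1.5, 2], 6],
    [[0, 0, -20], [3, -3, 4], 6],
    [[0, 0, -30], [3.9, -4.1, 6], 6],
    [[0, 0, -40], [3.9, -4.1, 8], 6],
    [[0, 0, -50], [3.9, -4.1, 9], 6],
  ],
)

```text
t: 3.02
eef_pos: [0.4991, -0.0454, 0.1361]
tool_rot: [-0.0, 0.837, 0.546, -0.001]
contact_force: [-0.2, 0.6, -0.0]
gripper_width: 0.702
```

Run:
```python
from h import *
shift([.500,-.0433,.068]);ci,im=snap('wrist','w2.png')
for l,z in [('grip_left',.07),('vial',.045)]: print(l,find(l,'wrist',ci,z,3))
```

```text
t 3.02 p [ 0.4991 -0.0454  0.1361] q [ 0.39  0.35 -0.5   2.02  0.23  0.82 -0.66] yaw 66.2 F [-0.2  0.6 -0. ] w 0.702
tool shift cm [0.24 0.01 6.81]
grip_left [(0.81, array([323., 102.]), array([0.576, 0.004]))]
vial [(0.64, array([247.,  49.]), array([0.5427, 0.0651]))]
```

View pics/w2.png

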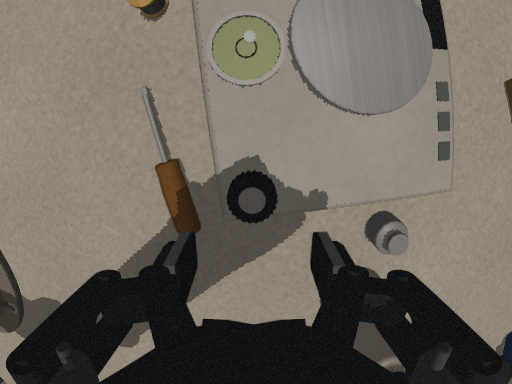

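The wheel is at (252,197), centred between the jaws. The vial is at (246,47), with the bubble at (249,37).

Run:
```python
from h import *
ci=bot.camera_info('wrist')
print(at_z(ci,(252,197),'wrist',.076));need(ci,(246,47),(249.5,36.5));shift([.500,-.0435,.068])
```

```text
[ 0.50154819 -0.03923151  0.076     ]
ring [0.54422192 0.06758603] off mm [3.96657994 8.52949539] 9.406702294021557 turn cw deg L,R [-16.76237239  90.5507781 ]
t 3.17 p [ 0.4994 -0.0451  0.1369] q [ 0.39  0.35 -0.5   2.02  0.23  0.82 -0.67] yaw 65.7 F [ 0.6  0.4 -0.5] w 0.699
tool shift cm [ 0.18 -0.01  6.89]
```

carry_out(
  moves=[
    [[0, 0, 0], [0.35, 0, 4.5], 6],
    [[0, 0, 0], [0.35, 0, 6.9], 6],
    [[0, 0, 0], [0.35, 0, 6.9], 3],
    [[0, 0, 0], [0.35, 0, 6.9], 3],
    [[0, 0, 0], [0.35, 0, 6.9], 3],
  ],
  newtons=40,
)

```text
t: 3.8
eef_pos: [0.5001, -0.0403, 0.0692]
tool_rot: [-0.0, 0.839, 0.544, -0.001]
contact_force: [-4.5, 1.0, -2.1]
gripper_width: 0.38
```

carry_out(
  moves=[
    [[0, 0, 9], [0, 0, 0], 3],
    [[0, 0, 18], [0, 0, 0], 3],
    [[0, 0, 27], [0, 0, 0], 3],
    [[0, 0, 36], [0, 0, 0], 3],
    [[0, 0, 45], [0, 0, 0], 3],
  ],
)

```text
t: 4.42
eef_pos: [0.5007, -0.0409, 0.0693]
tool_rot: [0.0, 0.984, 0.179, -0.001]
contact_force: [-2.6, -1.4, -4.7]
gripper_width: 0.379
```

Run:
```python
from h import *
info();ci,im=snap('wrist','w3.png')
info()
```

```text
t 4.42 p [ 0.5007 -0.0409  0.0693] q [ 0.18  0.43 -0.27  2.08  0.19  0.65 -1.43] yaw 20.7 F [-2.6 -1.4 -4.7] w 0.379
t 4.47 p [ 0.5007 -0.0409  0.0693] q [ 0.18  0.43 -0.27  2.08  0.18  0.65 -1.43] yaw 20.3 F [-3.1 -0.9 -3.5] w 0.376
```

View pics/w3.png

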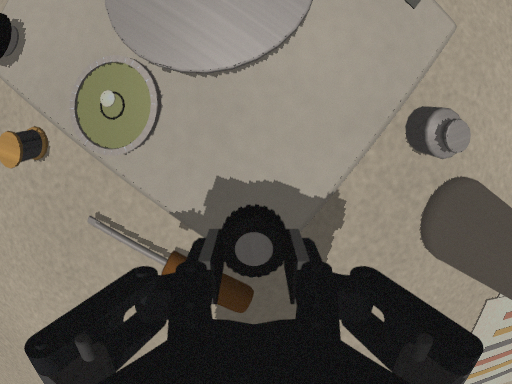

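```bash
cat >> h.py <<'E'
def measure(im,ci,guess):
    x0,y0=int(guess[0])-14,int(guess[1])-14
    c=im[max(y0,0):y0+29,max(x0,0):x0+29].astype(float);x0,y0=max(x0,0),max(y0,0)
    g=c.mean(2);blue=c[...,2]; med=np.median(blue)
    m=(blue>med+35).astype(np.uint8);n,lab,st,cen=cv2.connectedComponentsWithStats(m)
    k=1+np.argmax(st[1:,4]);b=cen[k]+[x0,y0]
    d=(g<np.median(g)-30).astype(np.uint8);ys,xs=np.nonzero(d|0)
    (e,ax,an)=cv2.fitEllipse(np.column_stack([xs,ys]).astype(np.float32))
    r=np.array(e)+[x0,y0];print('bub px',b,st[k,4],'ring px',r,ax);need(ci,r,b)
E
python3 - <<'E'
from h import *
im=cv2.cvtColor(cv2.imread('pics/w3.png'),cv2.COLOR_BGR2RGB);ci=bot.camera_info('wrist')
measure(im,ci,(112,106))
E
```

```text
bub px [106.93678161  98.52873563] 174 ring px [111.80238056 105.03961086] (23.19200897216797, 26.358596801757812)
ring [0.54205206 0.06924621] off mm [1.53974758 5.41059337] 5.6254193858057215 turn cw deg L,R [-19.7148725   48.35806666]
```

carry_out(
  moves=[
    [[0, 0, 9], [0, 0, 0], 3],
    [[0, 0, 18], [0, 0, 0], 3],
    [[0, 0, 27], [0, 0, 0], 3],
    [[0, 0, 36], [0, 0, 0], 3],
    [[0, 0, 45], [0, 0, 0], 3],
  ],
)

```text
t: 5.1
eef_pos: [0.5007, -0.0418, 0.0693]
tool_rot: [0.001, 0.978, -0.21, -0.0]
contact_force: [-4.0, -5.3, -2.0]
gripper_width: 0.379
```

Run:
```python
from h import *
info();ci,im=snap('wrist','w4.png');s=bot.silhouettes('vial','wrist');print(s[0]['location'])
measure(im,ci,s[0]['location'])
```

```text
t 5.1 p [ 0.5007 -0.0418  0.0693] q [ 0.02  0.42 -0.07  2.09  0.05  0.64 -2.09] yaw -24.2 F [-4.  -5.3 -2. ] w 0.379
[89.9, 228.1]
bub px [ 85.59677419 231.69354839] 124 ring px [ 87.89909077 230.84351158] (17.243024826049805, 22.77430534362793)
ring [0.54143125 0.07165962] off mm [-0.48125776  2.331795  ] 2.380940354771016 turn cw deg L,R [-19.14494928  10.19233934]
```

carry_out(
  moves=[
    [[0, 0, 4], [0, 0, 0], 3],
    [[0, 0, 4], [0, 0, 0], 3],
    [[0, 0, 4], [0, 0, 0], 6],
    [[0, 0, 4], [0, 0, 0], 6],
    [[0, 0, 4], [0, 0, -4], 6],
  ],
)

```text
t: 5.82
eef_pos: [0.5004, -0.0395, 0.1074]
tool_rot: [0.0, 0.971, -0.241, -0.002]
contact_force: [1.3, -0.4, 0.5]
gripper_width: 0.703
```

Run:
```python
from h import *
shift([.566,.178,.16])
```

```text
t 5.83 p [ 0.5004 -0.0395  0.1074] q [ 0.01  0.36 -0.06  2.07  0.03  0.72 -2.13] yaw -27.9 F [ 1.3 -0.4  0.5] w 0.703
tool shift cm [ -4.38 -22.29  -5.28]
```

carry_out(
  moves=[
    [[0, 0, 0], [-0.5, -2, -5], 6],
    [[0, 0, -10], [-1.5, -7, -5.3], 6],
    [[0, 0, -20], [-2.5, -12, -5.3], 6],
    [[0, 0, -30], [-3.5, -17, -5.3], 6],
    [[0, 0, -40], [-4.4, -22.3, -5.3], 6],
  ],
)

```text
t: 6.45
eef_pos: [0.568, 0.1796, 0.1624]
tool_rot: [-0.0, 0.994, 0.108, 0.001]
contact_force: [0.0, -0.7, -0.8]
gripper_width: 0.7
```

Run:
```python
from h import *
info();ci,im=snap('wrist','w5.png')
for l,z in [('vial',.045),('grip_left',.07)]:
    f=find(l,'wrist',ci,z,3);print(l,f)
```

```text
t 6.45 p [0.568  0.1796 0.1624] q [-0.21  0.43 -0.26  1.8   0.13  0.93 -1.88] yaw 12.4 F [ 0.  -0.7 -0.8] w 0.7
vial [(0.71, array([359., 231.]), array([0.5448, 0.0643]))]
grip_left [(0.79, array([364., 155.]), array([0.6214, 0.0951])), (0.27, array([360., 232.]), array([0.5526, 0.0758]))]
```

View pics/w5.png

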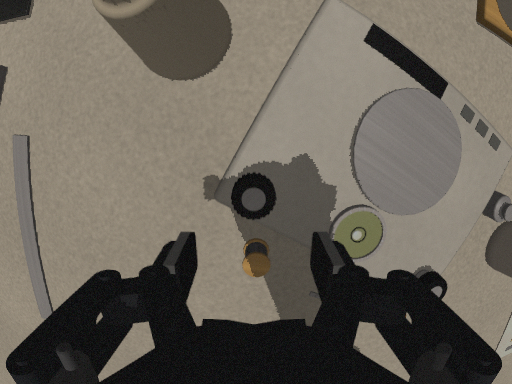

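The left wheel is at (253,196). The bubble at (357,235) is already inside the ring or nearly so.

Run:
```python
from h import *
ci=bot.camera_info('wrist');im=cv2.cvtColor(cv2.imread('pics/w5.png'),cv2.COLOR_BGR2RGB)
print(at_z(ci,(253,196),'wrist',.076));print('spool top',at_z(ci,(256,266),'wrist',.038))
measure(im,ci,(359,234))
cv2.imwrite('pics/z5.png',cv2.resize(im[205:262,330:388,::-1],None,fx=9,fy=9,interpolation=cv2.INTER_CUBIC))
shift([.568,.1796,.069])
```

```text
[0.5670514  0.18292402 0.076     ]
spool top [0.48100292 0.16090445 0.038     ]
bub px [356.58208955 234.85074627] 67 ring px [357.17007351 235.1021471 ] (12.396992683410645, 22.107654571533203)
ring [0.53859721 0.0667096 ] off mm [-0.06830636  0.76211579] 0.765170727133819 turn cw deg L,R [-5.42958421  4.15891348]
t 6.6 p [0.5676 0.1822 0.162 ] q [-0.21  0.43 -0.26  1.8   0.13  0.93 -1.88] yaw 12.4 F [-0.1 -0.1 -0.8] w 0.708
tool shift cm [-0.03  0.29  9.3 ]
```

View pics/z5.png

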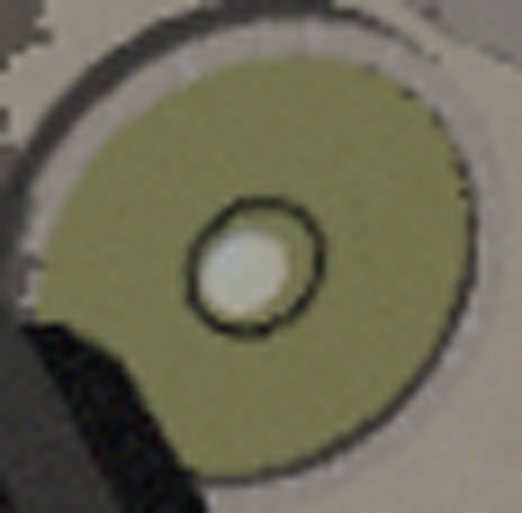

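carry_out(
  moves=[
    [[0, 0, 0], [0, 0, 5], 6],
    [[0, 0, 0], [0, 0, 9.3], 6],
    [[0, 0, 0], [0, 0, 9.3], 6],
    [[0, 0, 0], [0, 0, 9.3], 3],
    [[0, 0, 0], [0, 0, 9.3], 3],
  ],
)

```text
t: 7.22
eef_pos: [0.5692, 0.1792, 0.0716]
tool_rot: [-0.001, 0.994, 0.105, 0.003]
contact_force: [-1.3, 1.1, 3.9]
gripper_width: 0.352
```

Run:
```python
from h import *
info()
ci=bot.camera_info('wrist')
```

```text
t 7.22 p [0.5692 0.1792 0.0716] q [-0.23  0.54 -0.24  1.86  0.18  0.75 -1.92] yaw 12.1 F [-1.3  1.1  3.9] w 0.352
```

Run:
```python
from h import *
snap('wrist','w6.png');info()
```

```text
t 7.28 p [0.5692 0.1792 0.0716] q [-0.23  0.54 -0.24  1.86  0.18  0.75 -1.92] yaw 12.1 F [-1.   1.9  5.1] w 0.352
```

View pics/w6.png

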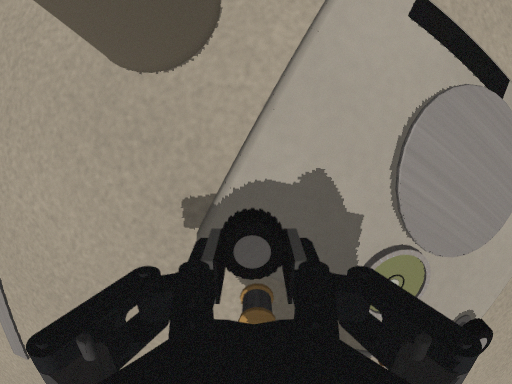

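The grip is the same as on the right wheel. The bubble at about (397,284) is still off-centre, so I'll turn counter-clockwise.

carry_out(
  moves=[
    [[0, 0, -6], [0, 0, 0], 3],
    [[0, 0, -12], [0, 0, 0], 3],
    [[0, 0, -18], [0, 0, 0], 3],
    [[0, 0, -18], [0, 0, 0], 3],
    [[0, 0, -18], [0, 0, 0], 3],
  ],
)

```text
t: 7.9
eef_pos: [0.5697, 0.1788, 0.0715]
tool_rot: [-0.0, 0.966, 0.258, 0.003]
contact_force: [-0.2, 0.9, 8.5]
gripper_width: 0.352
```

carry_out(
  moves=[
    [[0, 0, 0], [0, 0, 0], 6],
    [[0, 0, 0], [0, 0, 0], 6],
    [[0, 0, 0], [0, 0, -4], 6],
    [[0, 0, 0], [0, 0, -10], 6],
    [[0, 0, 0], [0, 0, -12], 6],
  ],
)

```text
t: 8.52
eef_pos: [0.5687, 0.1784, 0.1923]
tool_rot: [-0.0, 0.966, 0.259, 0.003]
contact_force: [-0.4, -0.5, -0.3]
gripper_width: 0.705
```

Run:
```python
from h import *
info();ci,im=snap('wrist','w7.png');s=bot.silhouettes('vial','wrist')
l=s[0]['location'];print(l,at_z(ci,l,'wrist',.045))
x,y=int(l[0])-28,int(l[1])-28;print(x,y)
cv2.imwrite('pics/z7.png',cv2.resize(im[max(y,0):y+57,x:x+58,::-1],None,fx=9,fy=9,interpolation=cv2.INTER_CUBIC))
```

```text
t 8.53 p [0.5687 0.1784 0.1923] q [-0.13  0.41 -0.36  1.77  0.17  0.99 -1.6 ] yaw 30.0 F [-0.4 -0.5 -0.3] w 0.705
[332.5, 240.2] [0.5520456 0.065867  0.045    ]
304 212
```

View pics/z7.png

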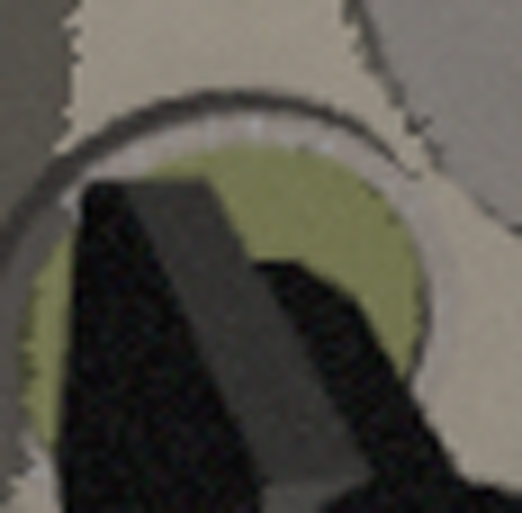

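The finger hides the vial, so I'll move back to put the camera over it.

carry_out(
  moves=[
    [[0, 0, 0], [-5, 2.7, -1], 6],
    [[0, 0, 0], [-10, 5.5, -1], 6],
    [[0, 0, 0], [-15, 8.3, -1], 6],
    [[0, 0, 0], [-15, 8.3, -1], 6],
    [[0, 0, 0], [-15, 8.3, -1], 6],
  ],
)

```text
t: 9.25
eef_pos: [0.4786, 0.0308, 0.1976]
tool_rot: [-0.0, 0.966, 0.259, -0.0]
contact_force: [0.1, 0.5, 0.4]
gripper_width: 0.701
```

Run:
```python
from h import *
info();ci,im=snap('wrist','w8.png');s=bot.silhouettes('vial','wrist')
l=s[0]['location'];print(l,at_z(ci,l,'wrist',.045))
measure(im,ci,l)
x,y=int(l[0])-28,int(l[1])-28;print(x,y)
cv2.imwrite('pics/z8.png',cv2.resize(im[max(y,0):y+57,x:x+58,::-1],None,fx=9,fy=9,interpolation=cv2.INTER_CUBIC))
```

```text
t 9.25 p [0.4786 0.0308 0.1976] q [ 0.1   0.21 -0.34  2.02  0.09  0.92 -1.33] yaw 30.1 F [0.1 0.5 0.4] w 0.701
[259.0, 107.5] [0.54300376 0.06163758 0.045     ]
bub px [253.  105.5] 76 ring px [254.55579758 105.70217037] (15.962955474853516, 16.54002571105957)
ring [0.54236063 0.0663799 ] off mm [-0.99858842  1.22494786] 1.5804037785591727 turn cw deg L,R [-16.99392425  -1.58234261]
231 79
```

View pics/z8.png

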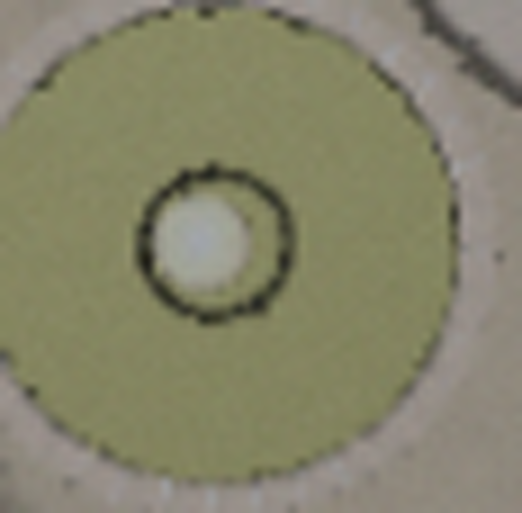

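Run:
```python
from h import *
for i in range(4):
    ci,im=snap('wrist','w9_%d.png'%i); measure(im,ci,(254,105))
shift([.568,.180,.16])
```

```text
bub px [253.66233766 106.44155844] 77 ring px [255.43894577 106.79717827] (15.923254013061523, 16.43699836730957)
ring [0.54242568 0.06633938] off mm [-1.05834383  1.49039256] 1.8279391840734098 turn cw deg L,R [-19.21956045  -0.46830798]
bub px [253.83333333 106.44444444] 72 ring px [255.47402382 106.92322063] (15.928950309753418, 16.44135284423828)
ring [0.54239088 0.06634648] off mm [-0.87299291  1.48844017] 1.7255638981928108 turn cw deg L,R [-17.48328086   1.24340776]
bub px [253.68421053 106.5       ] 76 ring px [255.48307514 106.87722015] (15.98399543762207, 16.341873168945312)
ring [0.54243317 0.06628244] off mm [-1.06055449  1.52204808] 1.8551027393956891 turn cw deg L,R [-19.43925798  -0.28973423]
bub px [253.52631579 106.39473684] 76 ring px [255.3459692  106.70535755] (15.894429206848145, 16.270854949951172)
ring [0.54248619 0.06631296] off mm [-1.12214765  1.48716887] 1.8630315614457718 turn cw deg L,R [-19.79273725  -1.08204346]
t 9.55 p [0.4792 0.0316 0.1981] q [ 0.1   0.21 -0.34  2.02  0.09  0.92 -1.32] yaw 30.2 F [-0.7 -1.2 -0.1] w 0.702
tool shift cm [15.14 -8.37  3.81]
```

Stable at 1.8 mm, which is inside the ring. The remaining error is about −19° on the left wheel alone, and there is time to improve it.

carry_out(
  moves=[
    [[0, 0, 0], [5, -2.8, 0], 6],
    [[0, 0, 0], [10, -5.6, 1], 6],
    [[0, 0, 0], [15.1, -8.4, 3.8], 6],
    [[0, 0, 0], [15.1, -8.4, 3.8], 6],
    [[0, 0, 0], [15.1, -8.4, 3.8], 6],
  ],
)

```text
t: 10.18
eef_pos: [0.5672, 0.1791, 0.1597]
tool_rot: [0.0, 0.966, 0.26, -0.001]
contact_force: [0.6, -1.6, -0.1]
gripper_width: 0.702
```

Run:
```python
from h import *
shift([.568,.180,.069])
```

```text
t 10.18 p [0.5672 0.1791 0.1597] q [-0.13  0.44 -0.36  1.8   0.19  0.94 -1.62] yaw 30.1 F [ 0.6 -1.6 -0.1] w 0.702
tool shift cm [ 0.13 -0.03  9.07]
```

carry_out(
  moves=[
    [[0, 0, 0], [0, 0, 5], 6],
    [[0, 0, 0], [0, 0, 9.2], 6],
    [[0, 0, 0], [0, 0, 9.2], 6],
    [[0, 0, 0], [0, 0, 9.2], 3],
    [[0, 0, 0], [0, 0, 9.2], 3],
  ],
)

```text
t: 10.8
eef_pos: [0.569, 0.1804, 0.0716]
tool_rot: [-0.001, 0.966, 0.26, 0.002]
contact_force: [-1.9, 0.9, 5.5]
gripper_width: 0.354
```

carry_out(
  moves=[
    [[0, 0, 0], [0, 0, 0], 3],
    [[0, 0, -6], [0, 0, 0], 3],
    [[0, 0, -12], [0, 0, 0], 3],
    [[0, 0, -18], [0, 0, 0], 3],
    [[0, 0, -18], [0, 0, 0], 3],
  ],
)

```text
t: 11.42
eef_pos: [0.5701, 0.1804, 0.0716]
tool_rot: [-0.0, 0.913, 0.407, 0.003]
contact_force: [-0.2, 1.6, 7.8]
gripper_width: 0.35
```

carry_out(
  moves=[
    [[0, 0, 0], [0, 0, 0], 6],
    [[0, 0, 0], [0, 0, 0], 6],
    [[0, 0, 0], [0, 0, -4], 6],
    [[0, 0, 0], [0, 0, -10], 6],
    [[0, 0, 0], [0, 0, -13], 6],
  ],
)

```text
t: 12.05
eef_pos: [0.5684, 0.1795, 0.2016]
tool_rot: [0.0, 0.913, 0.407, 0.002]
contact_force: [0.4, 0.1, -0.1]
gripper_width: 0.701
```

Run:
```python
from h import *
o,_=info();y=np.arctan2(*(_.as_matrix()[1::-1,0]))
shift(np.array([.542,.066,.2])-[.07*np.cos(y),.07*np.sin(y),0])
```

```text
t 12.05 p [0.5684 0.1795 0.2016] q [-0.05  0.41 -0.46  1.75  0.21  1.02 -1.33] yaw 48.0 F [ 0.4  0.1 -0.1] w 0.701
t 12.05 p [0.5684 0.1795 0.2016] q [-0.05  0.41 -0.46  1.75  0.21  1.02 -1.33] yaw 48.0 F [ 0.4  0.1 -0.1] w 0.701
tool shift cm [-17.21   5.62   0.12]
```

carry_out(
  moves=[
    [[0, 0, 0], [-6, 2, 0], 6],
    [[0, 0, 0], [-12, 4, 0], 6],
    [[0, 0, 0], [-17.2, 5.6, 0], 6],
    [[0, 0, 0], [-17.2, 5.6, 0], 6],
    [[0, 0, 0], [-17.2, 5.6, 0], 6],
  ],
)

```text
t: 12.68
eef_pos: [0.4945, 0.0141, 0.1986]
tool_rot: [-0.0, 0.913, 0.407, 0.0]
contact_force: [-0.6, 0.1, 0.3]
gripper_width: 0.704
```

Run:
```python
from h import *
info();ci,im=snap('wrist','w10.png');s=bot.silhouettes('vial','wrist');l=s[0]['location'];print(l)
for i in range(3):
    ci,im=snap('wrist','w11_%d.png'%i); measure(im,ci,l)
x,y=int(l[0])-28,int(l[1])-28
cv2.imwrite('pics/z11.png',np.hstack([cv2.resize(im[max(y,0):y+57,x:x+58,::-1],(390,384),interpolation=cv2.INTER_CUBIC),cv2.resize(im[:,:,::-1],(400,384))]))
```

```text
t 12.68 p [0.4945 0.0141 0.1986] q [ 0.23  0.25 -0.44  1.98  0.13  0.94 -1.01] yaw 48.1 F [-0.6  0.1  0.3] w 0.704
[257.0, 112.3]
bub px [253.01449275 108.05797101] 69 ring px [254.48620987 109.07154751] (15.956273078918457, 16.32855796813965)
ring [0.54231698 0.06628063] off mm [-0.90580698  1.57252076] 1.814747317756544 turn cw deg L,R [-18.31741969   1.46712199]
bub px [253.06944444 108.09722222] 72 ring px [254.49382401 109.05404854] (16.011474609375, 16.269920349121094)
ring [0.54224883 0.06634886] off mm [-0.88737219  1.49868267] 1.741688595971413 turn cw deg L,R [-17.68145898   1.17409482]
bub px [252.97222222 108.11111111] 72 ring px [254.48571205 108.83298016] (16.01079559326172, 16.334379196166992)
ring [0.54228581 0.06638771] off mm [-1.07067924  1.31873285] 1.6986495674735604 turn cw deg L,R [-18.25443397  -1.66290425]
```

View pics/z11.png

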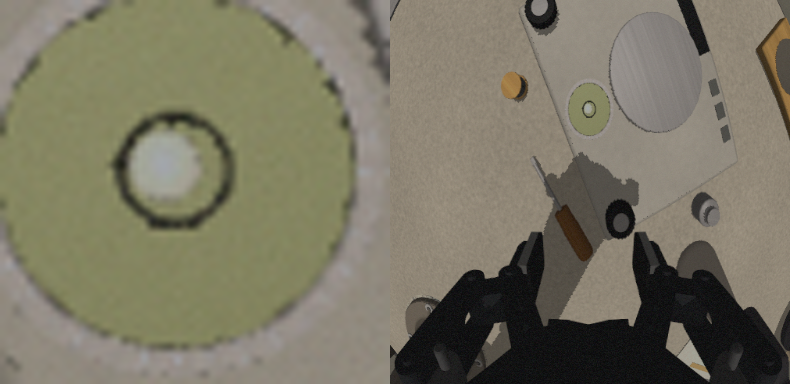

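The bubble is stable inside the ring, 1.75 mm off centre. My second left turn didn't move it, so the grip slipped on that wheel. The margin is thin, so I'll try once more with a firmer grip and check the height before closing.

carry_out(
  moves=[
    [[0, 0, 0], [6, -2, 0], 6],
    [[0, 0, 0], [12, -4, 0], 6],
    [[0, 0, 0], [17.2, -5.7, 3], 6],
    [[0, 0, 0], [17.2, -5.7, 8], 6],
    [[0, 0, 0], [17.2, -5.7, 8], 6],
  ],
)

```text
t: 13.55
eef_pos: [0.5637, 0.1797, 0.1145]
tool_rot: [-0.001, 0.913, 0.408, -0.004]
contact_force: [-1.1, -0.6, -0.5]
gripper_width: 0.707
```

Run:
```python
from h import *
shift([.568,.180,.066])
```

```text
t 13.55 p [0.5637 0.1797 0.1145] q [-0.07  0.51 -0.45  1.83  0.28  0.87 -1.38] yaw 48.2 F [-1.1 -0.6 -0.5] w 0.707
tool shift cm [0.35 0.32 4.84]
```

carry_out(
  moves=[
    [[0, 0, 0], [0.2, 0.2, 3], 6],
    [[0, 0, 0], [0.2, 0.2, 4.8], 6],
    [[0, 0, 0], [0.2, 0.2, 4.8], 6],
  ],
)

```text
t: 13.92
eef_pos: [0.5692, 0.1791, 0.0702]
tool_rot: [0.0, 0.913, 0.407, -0.001]
contact_force: [-0.1, 0.3, -0.2]
gripper_width: 0.703
```

carry_out(
  moves=[
    [[0, 0, 0], [0, 0, 0], 3],
    [[0, 0, 0], [0, 0, 0], 3],
    [[0, 0, 0], [0, 0, 0], 3],
  ],
  newtons=80,
)

```text
t: 14.3
eef_pos: [0.5702, 0.1803, 0.0716]
tool_rot: [0.0, 0.913, 0.407, 0.001]
contact_force: [-0.9, -0.3, 6.2]
gripper_width: 0.347
```

The left opening of 0.35 is simply the 3 cm I commanded, so the fingers may not be clamping. I'll close further.

carry_out(
  moves=[
    [[0, 0, 0], [0, 0, 0], 1.5],
    [[0, 0, 0], [0, 0, 0], 1.5],
    [[0, 0, 0], [0, 0, 0], 1.5],
  ],
  newtons=50,
)

```text
t: 14.68
eef_pos: [0.5704, 0.1816, 0.0723]
tool_rot: [-0.0, 0.913, 0.408, 0.002]
contact_force: [-2.9, 0.6, 9.7]
gripper_width: 0.177
```

Run:
```python
from h import *
info();ci,im=snap('wrist','w12.png')
print(bot.get_obs()['torque'])
for px in [(252,250)]: print(at_z(ci,px,'wrist',.076))
# dark wheel extents in row profile
g=im.mean(2); print([int(v) for v in g[250,180:330:4]])
print([int(v) for v in g[190:310:4,252]])
```

```text
t 14.68 p [0.5704 0.1816 0.0723] q [-0.09  0.57 -0.43  1.84  0.32  0.79 -1.42] yaw 48.1 F [-2.9  0.6  9.7] w 0.177
[0.35232774 0.58793142 0.01421916]
[0.56770758 0.17913116 0.076     ]
[139, 136, 135, 133, 81, 77, 77, 53, 22, 14, 19, 50, 48, 38, 20, 67, 74, 71, 68, 74, 72, 72, 21, 14, 51, 49, 48, 25, 17, 25, 82, 84, 81, 80, 84, 85, 83, 84]
[83, 83, 81, 82, 82, 23, 12, 14, 19, 17, 10, 10, 70, 71, 71, 68, 74, 78, 73, 72, 18, 11, 14, 87, 75, 82, 83, 82, 80, 76]
```

Run:
```python
from h import *
for f in ['w3','w6','w12']:
    g=cv2.imread(f'pics/{f}.png').mean(2)
    print(f)
    for r in (230,250,270,290): print(r,''.join(' .:-=+*#%@'[::-1][min(9,int(v/16))] for v in g[r,180:330:2]))
```

```text
w3
230 .. :...=+=====+****#@@%%@%%@%%%%%@@%%@%%%%@%%@%@@%@@%@@***#*+==============
250 ===:.#%%%%%*****#%%@%@%%@%@%++++++++++++=++++++%%%%@%@@@%%***#*%%@@%%======
270 @@@%%%%%%%%@%%%@%%@@%%+==++%%@%%%@%@%%%@%@@%@%@%*===+@@%@%%@@@%@@@%%%%%%@%%
290 %@%%%%%@%@%%%%%%%%%@###########%##%%%==++=+=+=+=======*@%%@%@@@@@%%%%%%@@%%
w6
230 .........+++++=+****#@@%@%@@%%%%%%%%%%%%@@%%@%%%@%%%@%*****================
250 ......=%%%@%#*****@%%%@@%@@+++++++++++=+++++++%%%@%@%%%@#****#%@%%@%=======
270 @%@@%%%%%@%%@@%@%%%%%@*.*@%@%@%@@@@%@@%@%@%@@%%%#==*@@@@%%%@@%%@@%@%%@%@@@@
290 %@@%%@@@%%%@@%%%%%%%@:.........-=-**######**+*==+====#@%%@%%@%%@%@%@%%%%@@@
w12
230 =:+::.-.++=+++=====+@@@#***#%@@%%%@%@%%%%%%@%@#****+=======================
250 .......:=++=++*%%%@%%*****#%%@++++++++++++++%%@%*#***#%%%%%%===============
270 ....+****@%%@%@@%%@%@%%@%%%%@%%@@%%@%@%%%@@@%%%%@%%@@@%@%%%%%%%%@*======-.-
290 %@@%@@%@%@@%%%%%%%@%%@%%%%@%%++==============#%%%@%%%@@%%%%@@%@%%%%@%%@%@@@
```

The images and forces suggest the pads rode over the left wheel's top edge instead of gripping it. I'll open, go lower and close again.

carry_out(
  moves=[
    [[0, 0, 0], [0, 0, 0], 6],
    [[0, 0, 0], [0, 0, 0], 6],
    [[0, 0, 0], [0, 0, 0.6], 6],
    [[0, 0, 0], [0, 0, 0.6], 6],
    [[0, 0, 0], [0, 0, 0.6], 6],
  ],
  newtons=40,
)

```text
t: 15.35
eef_pos: [0.5694, 0.1798, 0.064]
tool_rot: [-0.0, 0.913, 0.407, -0.0]
contact_force: [0.7, -0.4, -0.4]
gripper_width: 0.701
```

carry_out(
  moves=[
    [[0, 0, 0], [0, 0, 0], 2.5],
    [[0, 0, 0], [0, 0, 0], 2.5],
    [[0, 0, 0], [0, 0, 0], 2.5],
  ],
)

```text
t: 15.72
eef_pos: [0.5676, 0.1821, 0.0646]
tool_rot: [-0.001, 0.913, 0.408, -0.001]
contact_force: [-6.1, 3.6, 4.1]
gripper_width: 0.389
```

Run:
```python
from h import *
info();ci,im=snap('wrist','w13.png');print(bot.get_obs()['torque'])
g=im.mean(2)
for r in range(200,296,6): print(r,''.join(' .:-=+*#%@'[::-1][min(9,int(v/16))] for v in g[r,180:330:2]))
```

```text
t 15.72 p [0.5676 0.1821 0.0646] q [-0.09  0.58 -0.43  1.85  0.33  0.78 -1.42] yaw 48.2 F [-6.1  3.6  4.1] w 0.389
[ 0.75212617  1.21135869 -0.16802819]
200 :.:.-=-==+***++++++++++====================================                
206 ==++++++++++++++=============================================-.-  =========
212 ====+++=+=+======================+##++%#===================================
218 +====++=+=================*#%%@@@@%%@%%%%@%@%@@*===========================
224 =========+=============*@%%@@%@%%@@%%@%%@@@@@@@@@@*========================
230 =++==========+****#%%+%@@@%%@%%@@@%%%%@@%%%%@@@%@%%%+*%%*#**+==============
236 .......:=++=+***##@@@@%@@%%%%%@%%%%%%@%%%%@@@%%%%@%@@%@%##***+=============
242 ......*%%@@@*****@%%@%@%%@%@%@%%#*+++++++%@@%%%@%%%%@%@%@##****%@%@%=======
248 .....%%%%%#*****%%%%@@%@%@@@%++++++++++++++++%@%@@%@%@%@@@#****#@%%%%*=====
254 . .-@@@%@#****#%%%%%%@%@@%%*++++++++++++++++++#@%%@@%%%%%%@*****#@%%%%#====
260 ..=%%@%@%*****#@@@@@%%%%%%%+++++++=+++++++++++*%@%@%%@%@%@@%******%%@%%@+==
266 %%%%@@%@@%%@#+*%%%@@@%@%%%%%*++++++++++++++++#@%@@%@%%@%%@%%++%%@%%@%@@%%%%
272 %%%%%%%%@@%@@%%%%@%@%=+@%@%%@@%#*++++++++*%%%%%@%@@*=#@%@%@%@%%@%%%@@%@%%@%
278 %%%%@@%%@%%@%%%%%@@%+====+@%%@%@%%%@@%@%%@@@%%%@+=====%%@%%%@%%@%@@%%@%%@@@
284 @%@%%@%@@%%%@%%%%%%%=====++++++**%%%%@%%#*++==========+%@%%%@%%%%%@%@@@%%%%
290 @%%@@%@%%%@@@@@%%%%+===+++=+++=========================%@%%%@%%%@%%%%@%@%%%
```

That is a real grip: the opening stops at 0.389, above the command. Now I'll turn −18°, release and look.

carry_out(
  moves=[
    [[0, 0, -6], [0, 0, 0], 2.5],
    [[0, 0, -12], [0, 0, 0], 2.5],
    [[0, 0, -18], [0, 0, 0], 2.5],
    [[0, 0, -18], [0, 0, 0], 2.5],
    [[0, 0, -18], [0, 0, 0], 2.5],
  ],
)

```text
t: 16.4
eef_pos: [0.5666, 0.1829, 0.0646]
tool_rot: [-0.002, 0.837, 0.547, -0.001]
contact_force: [-8.8, 5.2, 6.9]
gripper_width: 0.396
```

carry_out(
  moves=[
    [[0, 0, 0], [0, 0, 0], 6],
    [[0, 0, 0], [0, 0, 0], 6],
    [[0, 0, 0], [0, 0, -4], 6],
    [[0, 0, 0], [0, 0, -10], 6],
    [[0, 0, 0], [0, 0, -13.5], 6],
  ],
)

```text
t: 17.02
eef_pos: [0.571, 0.1799, 0.2025]
tool_rot: [0.001, 0.839, 0.545, 0.002]
contact_force: [0.3, -0.2, -0.5]
gripper_width: 0.7
```

Run:
```python
from h import *
o,_=info();y=np.arctan2(*(_.as_matrix()[1::-1,0]))
shift(np.array([.542,.066,.2])-[.07*np.cos(y),.07*np.sin(y),0])
```

```text
t 17.02 p [0.571  0.1799 0.2025] q [ 0.03  0.43 -0.57  1.74  0.27  1.04 -1.06] yaw 66.0 F [ 0.3 -0.2 -0.5] w 0.7
t 17.02 p [0.571  0.1799 0.2025] q [ 0.03  0.43 -0.57  1.74  0.27  1.04 -1.06] yaw 66.0 F [ 0.3 -0.2 -0.5] w 0.7
tool shift cm [-18.59   1.98   0.21]
```

carry_out(
  moves=[
    [[0, 0, 0], [-6, 0.7, 0], 6],
    [[0, 0, 0], [-12, 1.3, 0], 6],
    [[0, 0, 0], [-18.6, 2, 0], 6],
    [[0, 0, 0], [-18.6, 2, 0], 6],
    [[0, 0, 0], [-18.6, 2, 0], 6],
  ],
)

```text
t: 17.65
eef_pos: [0.5129, 0.0014, 0.1996]
tool_rot: [0.0, 0.839, 0.545, 0.0]
contact_force: [0.8, 0.4, -0.1]
gripper_width: 0.699
```

Run:
```python
from h import *
info();ci,im=snap('wrist','w14.png');s=bot.silhouettes('vial','wrist');l=s[0]['location'];print(l)
for i in range(3):
    ci,im=snap('wrist','w15_%d.png'%i); measure(im,ci,l)
x,y=int(l[0]),int(l[1]);g=im.mean(2)
for r in range(max(0,y-16),y+14): print(''.join(' .:-=+*#%@'[::-1][min(9,int(v/20))] for v in g[r,x-18:x+18]))
for n in ['scene']:
    ci,im=snap(n,'s_end.png')
    for t,z in [('spool',.02),('weight',.024),('latch_tool',.01),('cone_large',.08),('cone_small',.07)]: print(t,find(t,n,ci,z,1))
```

```text
t 17.65 p [0.5129 0.0014 0.1996] q [ 0.34  0.29 -0.55  1.94  0.19  0.96 -0.72] yaw 66.0 F [ 0.8  0.4 -0.1] w 0.699
[248.1, 104.7]
bub px [253.96923077 109.24615385] 65 ring px [254.04875755 108.96309662] (15.767934799194336, 16.471521377563477)
ring [0.54240884 0.06647512] off mm [-0.11639985 -0.27869755] 0.3020285586145909 turn cw deg L,R [ 0.67053965 -2.83587086]
bub px [254.11594203 109.36231884] 69 ring px [254.18273163 109.13555145] (15.826624870300293, 16.370759963989258)
ring [0.54232608 0.0665045 ] off mm [-0.09617815 -0.2228802 ] 0.24274641194601498 turn cw deg L,R [ 0.50749632 -2.29665277]
bub px [254.4        109.37142857] 70 ring px [254.31767082 109.10811424] (15.934427261352539, 16.288850784301758)
ring [0.5423214  0.06643863] off mm [ 0.04937761 -0.27878882] 0.28312780594061154 turn cw deg L,R [ 2.21305356 -1.29450523]
---::::-==--------------------------
-:::::-++---------------------------
:::::-+=----------------------------
::::-==-----------------------------
:::-==-=----------------------------
::-=+------=------------------------
::===--------------------=------
[... 430 characters left out ...]
*-=:::=.:::==*#=-=
-=-=--===----=--*#=--:....:=:--=#+-=
==-=-=----------*+--:::.....::-=*+--
=------------===*+--:.......::==*+--
=--=------==----#+=-::::..::::==#+--
-=----------=---*#==:::.:..:::==#+--
-=----===----===+#=--::::.:::-=+*=-=
---=----==--=---=**=-:::::::--=**=--
-==-=--------==--=#+----:::-==**=---
========--=----=--##*=-----==*%*---=
=----=-----===----=###*+++**#+==---=
==--=--==--=--=======+##%%#**==-=---
spool [(0.68, array([317., 211.]), array([0.4841, 0.1572]))]
weight [(0.65, array([211., 191.]), array([ 0.6023, -0.1469]))]
latch_tool [(0.78, array([278., 178.]), array([ 0.4256, -0.0141]))]
cone_large []
cone_small [(0.88, array([199., 165.]), array([ 0.5684, -0.2176]))]
```

The bubble is now centred, about 0.3 mm off and steady. The gripper is open and 20 cm up, so I'm handing in.

```bash
python3 -c "
from station import bot
print(bot.hand_in())"
```

```text
the job is handed in; nothing more can be done
None
```

The balance is level and the job is handed in. In the last three wrist pictures the bubble was at rest 0.24–0.30 mm from the ring's centre (limit 2.5 mm). The gripper was open and clear, with the TCP 0.20 m above the table, and the run took about 18 s of the 48 s.

- **Right wheel:** turned about 94° clockwise in one grasp.
- **Left wheel:** turned 18° counter-clockwise. My first two grips there sat too high and did not hold, so the bubble did not move. A later close from that height, commanded to 1.5 cm, pushed up on the tool with about 10 N. Regrasping about 7 mm lower worked.
- **Bystanders:** in the last scene picture the spool was within 1 px of its first position and the small cone within 3 px. The weight and hand tool were found where expected, though I had no network reading from the start to compare. The large cone was not found in that picture, so I did not recheck it. I did not recheck the flask or the rule either.
- **Final check:** I had used all 12 picture views, so the last one was by numbers and a text print of the pixels, and both showed the bubble inside the ring.

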